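# Close the metering valve to its stop and set it four clicks open

### The arm

A 6-joint arm with a two-finger parallel gripper is mounted at the origin on a cart in front of the work surface, level with it; the furniture and walls round the work are solid. World frame = base frame: x ahead of the robot, y to its left, z up, the work surface at z = 0. Lengths are in mm, angles in rad, forces in N, time in s.
With the tool pointing down it reaches from about 350 to 975 mm from the base axis. Payload 7.1 kg.
Tool frame: the origin (TCP) lies on the centre line of the jaws, within the pads' length; the fingertips stand 8 mm ahead of it and the grasp point (between the pads) lies 11 mm behind it; z points along the fingers, x is the direction in which the jaws open and shut, and the axes are right-handed (so a half turn about z gives the same grasp; the last joint's range is limited). The gripper opens to 88 mm and grips with 3 to 60 N. Pads are 20 mm wide; open, the fingers measure 115 mm over their backs; the gripper's body (75 mm by 178 mm) begins 61 mm behind the grasp point.
Start: joints at [-1.263, 0.423, 1.63, -0, 1.089, -0.019], TCP at [200.651, -591.899, 230.675] pointing down, gripper open.
Joint ranges: [-3, 3], [-0.9, 2.11], [0.09, 2.58], [-1.31, 4.45], [0.11, 2.69], [-2.54, 2.54]. Speed limits (rad/s): [2.39, 2.39, 3.01, 3.14, 3.14, 3.14].

### API

Orientations are given as a rotation vector (axis times angle).
In Python, from workcell import ctrl gives the robot as it stands.
- The arm moves only by the shell command python3 -m handwheel 'ROWS'. ROWS is JSON, a list of rows, each a list of 3 entries, a list of its own where there are three numbers: the turn, a rotation vector about the tool's x, y, z in rad, then the shift along the tool's x, y, z in mm, then the opening, from 0 (shut) to 1 (fully open). In form: [[[ax, ay, az], [tx, ty, tz], jaw], ...]. A call has exactly 10 rows; each row shifts and turns the pose as measured when the row begins, along the tool's axes as they then stand; what a row does not reach is not made up. A row lasts 1/12 s, in which the tool goes at most 41.7 mm and 7.16 degrees, less where a joint would pass 70% of its speed; a pose out of reach is approached as far as the arm can. A call with a gripper value outside its range is refused whole. The fingers move at their own pace and stop on an object; the grip force is fixed at half the most. Time passes only in rows, so rows that do not move let the fingers close, or fill a call up. It gives the time, the measured TCP pose, the force and the opening at its end, in the units of the state.
- ctrl.get_obs(): the state, without advancing time (a new reading comes with each control period).
- ctrl.get_image(name): name is "scene" or "top" or "wrist"; returns a dict with "pixels" (400x640x3 uint8, red, green, blue), "camera_matrix" (3x3 intrinsics, pixels), "rvec" (rotation vector, rad) and "tvec" (3), from world to camera coordinates, as OpenCV has them. Camera axes: x right, y down, z forward; pixel columns grow to the right and rows downward; lengths in mm; the calibration is good to about 2 mm. The wrist camera is an equidistant fisheye: a pixel r from the principal point sees the ray r / f radians off the axis. A picture is of the moment at which its call begins. There is no depth.
- ctrl.close_job(): hands the job in, once; it reports no verdict.
Trained networks look in a picture, given as the dict that the camera call returned (one of the last four; its "shot" number tells which), for a name from the list of things; names that differ only in an ending like _2 or _b are one class to them, and where a whole thing is asked for, a point or a joint stands for the part that bears it (a point fixed in the world has none). Each returns a list of dicts, best first, with "score" (0 to 1); they miss things now and then, are a little off and sometimes report something else, mostly with a low value. They report only what shows in the picture. A call takes as long as a camera call.
- ctrl.look_for(picture, query): "position" ([x, y, z] in mm, in the coordinates of the camera as it stood for that picture, good to about 4 mm: the middle of the surface that is visible of it).
- ctrl.spot_point(picture, query): "position" ([x, y, z] in mm, in the coordinates of the camera as it stood for that picture, good to about 4 mm: a listed point, or the origin of a listed thing).
The state is a dict: "t": time; "qpos": joint angles; "qvel": joint speeds; "joint_torque": joint torques, N m; "ee_pos": TCP position; "orientation": TCP orientation; "ft_force": force on the tool from outside, world axes, zero at the start; "moment": the same for the moment, N m; "width": finger opening in mm.
Only numpy, scipy, OpenCV 4.12 (cv2) and the standard library are available. Lean on these libraries where they do the work, as an engineer would, in place of code of your own. Each camera call takes 0.05 s, during which the arm holds its last target.

### The job

Zero and set the metering valve on the bench: turn its black dial clockwise (seen from above) until it comes up gently but positively against its stop, then turn it back exactly four clicks. Then push the red-tipped lever fully over, away from you, to lock the setting. Do not force the dial against its stop, and leave everything else on the bench where it is.

Things in the scene. Friction and masses are not known exactly. Their poses are not given: they have to be found in the camera images.
- valve_housing: Grey valve housing, fixed to the bench, 100 (x) x 230 (y) x 50 (z) mm. Origin: centre of its underside; x points to its rear (away from the robot at yaw 0), y along its length, z up. The dial's vertical axis stands at x 0, y +50 mm; the lever's pivot at x 0, y -60 mm, z 59 mm. The lever's dark block, 70 x 50 mm, rises 12 mm from the top.
- dial_grip (a point): Point on the axis of the black dial, 88.5 mm over the bench, in its upright grip bar; it turns with the dial. The bar is 48 mm long (this point's x), 14 mm wide (its y) and stands from 69.5 to 100.5 mm over the bench, on the dial's round skirt, 62 mm across. Clockwise from above closes the valve.
- dial_pointer (a point): Outer end of the white line on top of the grip bar, 22 mm from the axis, at the bar's +x end. The dial clicks every 18 degrees (0.314 rad) and, let go, rests in the nearest click; getting over a click takes about 0.08 N m. Four clicks are 72 degrees. At the start it is 2 to 5 clicks open; 10 clicks open is another stop.
- dial_axis (a point): Fixed point on the dial's axis, on the housing's top, 50 mm over the bench. The closed stop is not marked, its direction differs each time: feel for it. It gives a little (4 N m per rad) and begins 1 degree past a click rest, which is click zero; let go, the dial returns there. Bear on the stop with about 0.2 to 0.3 N m for a moment: under 0.12 is too little, over 0.45 harms it.
- lock_lever_tip (a point): Centre of the red ball, 26 mm across, at the end of the lock lever, 55 mm from the lever's pivot. The lever leans to the housing's -x by 0.5 rad (or up to 0.12 rad less) at the start, ball centre 107 mm over the bench; pushed over it leans to +x by 0.5 rad. It stays where it is left; about 1 N at the ball moves it.
- lock_lever (a joint): Lock lever's angle: 0 = open, leaning to the housing's -x; 1.0 rad = fully locked, leaning to its +x.
- sample_3: White sample bottle with red cap, 36 mm across, 70 mm high; bystander. Origin: centre of its underside.
- filter_1: White inline filter disc, 48 mm across, 46 mm high; bystander. Origin: centre of its underside.
- spanner_1: Open-ended spanner, 158 mm long (y), 7 mm high; bystander. Origin: centre of its underside.
- driver_1: Yellow-handled screwdriver, 183 mm long (y), 26 mm high; bystander. Origin: centre of its underside.
- spare_cap: Grey screw cap, 64 mm across, 24 mm high; bystander. Origin: centre of its underside.

How it is judged:
By the outcome, as a careful person would: the job done as asked, in the order asked, and still so for the second after the job is handed in, with the robot touching nothing.
It also fails if it takes over 72 s, if anything falls off the work surface, if the arm or the gripper's body presses on something with over 40 N, if the wrist force passes 120 N, or if a joint passes its speed limit or range.

## Working session

There is one attempt and no reset: what is moved stays moved. The work goes in short steps, Python scripts to look and compute and a shell command to move; the robot and the scene stay as the last step left them, time stands still between calls to the robot, and variables do not carry over. Pictures are saved under pics/ and viewed, and the job is handed in when it is done.

```bash
ls; mkdir -p pics; cat > h.py <<'E'
import numpy as np,cv2
from scipy.spatial.transform import Rotation as R
from workcell import ctrl
def snap(name,fn):
    p=ctrl.get_image(name); cv2.imwrite('pics/'+fn,p['pixels'][:,:,::-1]); return p
def toW(p,c):
    r=R.from_rotvec(np.ravel(p['rvec'])).as_matrix(); return r.T@(np.array(c)-np.ravel(p['tvec']))
def proj(p,w):
    r=R.from_rotvec(np.ravel(p['rvec'])).as_matrix(); c=r@np.array(w)+np.ravel(p['tvec']); q=p['camera_matrix']@c; return q[:2]/q[2]
def toworld_on(p,uv,z):
    r=R.from_rotvec(np.ravel(p['rvec'])).as_matrix(); K=np.array(p['camera_matrix']); d=r.T@np.linalg.inv(K)@np.array([uv[0],uv[1],1.]); o=-r.T@np.ravel(p['tvec']); return o+d*(z-o[2])/d[2]
def st():
    o=ctrl.get_obs(); print('t',o['t'],'ee',np.round(o['ee_pos'],1),'rv',np.round(o['orientation'],3),'F',np.round(o['ft_force'],2),'M',np.round(o['moment'],3),'w',round(o['width'],1),'q',np.round(o['qpos'],3)); return o
E
python3 - <<'E'
from h import *
o=st(); print(R.from_rotvec(o['orientation']).as_matrix().round(3))
for n in ['scene','top']:
    p=snap(n,n+'1.png')
    for q in ['valve_housing','dial_grip','dial_pointer','dial_axis','lock_lever_tip','sample_3','filter_1','spanner_1','driver_1','spare_cap']:
        print(n,q,[(np.round(toW(p,d['position']),1).tolist(),round(d['score'],2),np.round(proj(p,toW(p,d['position']))).tolist()) for d in ctrl.spot_point(p,q)[:2]])
E
```

```text
pics
t 0.0 ee [ 200.5 -591.4  229.9] rv [-2.552e+00  1.830e+00  2.000e-03] F [ 0.49 -0.7   0.72] M [ 0.004 -0.028 -0.048] w 88.3 q [-1.263  0.424  1.631 -0.     1.089 -0.019]
[[ 0.321 -0.947 -0.   ]
 [-0.947 -0.321  0.001]
 [-0.002 -0.    -1.   ]]
scene valve_housing [([563.7, 65.9, -0.1], 0.73, [290.0, 220.0]), ([560.8, 115.6, 86.2], 0.71, [271.0, 188.0])]
scene dial_grip [([561.7, 119.0, 88.6], 0.57, [270.0, 187.0])]
scene dial_pointer [([561.7, 139.5, 102.1], 0.78, [264.0, 181.0])]
scene dial_axis [([562.7, 117.9, 50.6], 0.69, [272.0, 200.0])]
scene lock_lever_tip [([545.5, 3.3, 106.1], 0.55, [305.0, 191.0])]
scene sample_3 [([427.7, -250.6, -3.5], 0.79, [383.0, 279.0]), ([514.3, -327.3, 0.8], 0.18, [430.0, 266.0])]
scene filter_1 [([635.8, -268.2, -1.8], 0.74, [419.0, 236.0])]
scene spanner_1 [([470.8, 271.5, -2.3], 0.63, [208.0, 220.0]), ([569.3, 66.4, -1.4], 0.62, [291.0, 220.0])]
scene driver_1 [([574.1, 293.5, -0.6], 0.87, [226.0, 203.0]), ([630.8, -264.9, -3.0], 0.61, [417.0, 237.0])]
scene spare_cap [([517.5, -328.8, 5.2], 0.78, [431.0, 263.0])]
top valve_housing [([565.5, 69.3, -1.0], 0.73, [292.0, 206.0])]
top dial_grip [([565.3, 119.0, 86.9], 0.96, [268.0, 186.0])]
top dial_pointer [([566.4, 139.0, 100.2], 0.73, [259.0, 183.0])]
top dial_axis [([558.9, 116.1, 51.3], 0.95, [271.0, 197.0]), ([565.3, 65.9, -1.2], 0.31, [293.0, 206.0])]
top lock_lever_tip [([546.5, 5.7, 111.9], 0.63, [317.0, 181.0])]
top sample_3 []
top filter_1 []
top spanner_1 [([468.3, 274.4, -0.5], 0.67, [209.0, 247.0])]
top driver_1 [([582.0, 299.8, 0.2], 0.79, [199.0, 210.0])]
top spare_cap []
```

View pics/scene1.png

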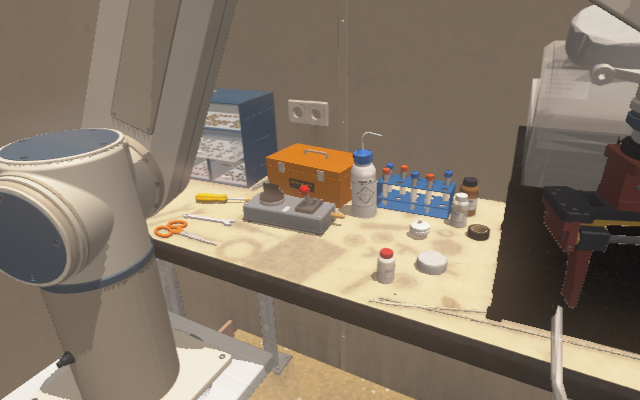

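View pics/top1.png

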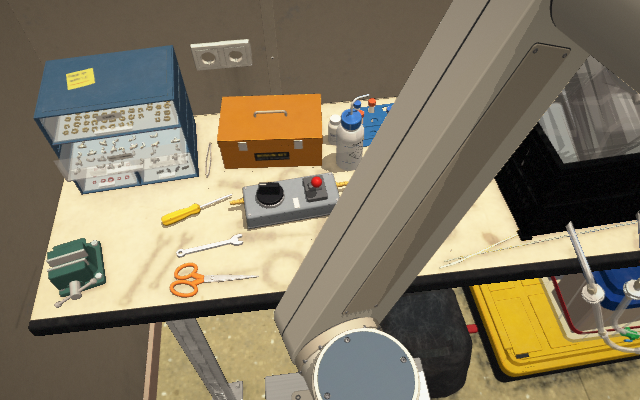

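```bash
python3 - <<'E'
import cv2
a=cv2.imread('pics/top1.png')[130:260,220:380]; cv2.imwrite('pics/topc.png',cv2.resize(a,None,fx=4.5,fy=4.5,interpolation=cv2.INTER_CUBIC))
E
```

```text
(no output)
```

View pics/topc.png

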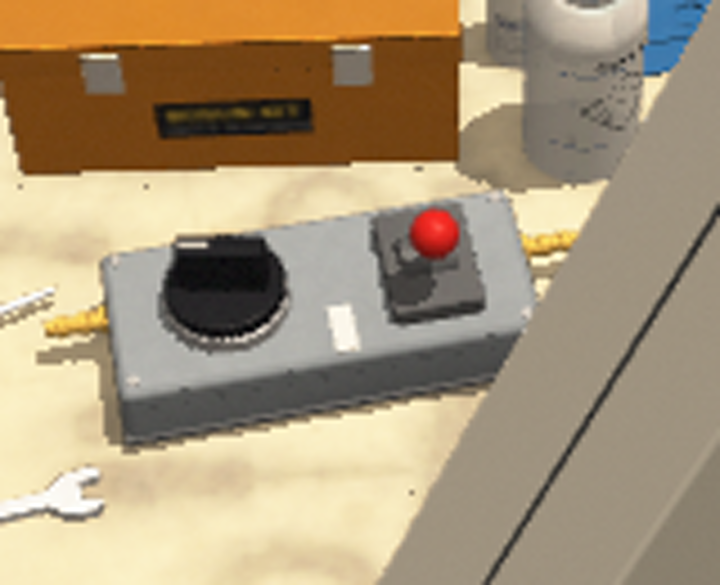

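The scene picture shows the housing at about (290,212), the dial at (270,190) and the lever ball at (305,190). The orange toolbox is just behind the housing. In the top picture the dial is at (268,190), its bar lies across the picture, and the white line is at the left end (262,184). I'll move above the dial.

```bash
python3 -m handwheel '[[[0,0,0],[-27,-28,0],1],[[0,0,0],[-27,-28,0],1],[[0,0,0],[-27,-28,0],1],[[0,0,0],[-27,-28,0],1],[[0,0,0],[-27,-28,0],1],[[0,0,0],[-27,-28,0],1],[[0,0,0],[-27,-28,0],1],[[0,0,0],[-27,-28,0],1],[[0,0,0],[-27,-28,0],1],[[0,0,0],[-27,-28,0],1]]'
python3 -c "
from h import *
st()"
```

```text
t: 1.93
ee_pos: [383.4, -240.3, 230.2]
orientation: [2.539, -1.844, 0.011]
ft_force: [1.1, -0.3, -0.4]
width: 87.7
t 1.9333 ee [ 383.4 -240.3  230.2] rv [ 2.539 -1.844  0.011] F [ 1.14 -0.34 -0.36] M [ 0.026 -0.008 -0.021] w 87.7 q [-0.584  0.165  2.001 -0.005  0.969  0.676]
```

```bash
python3 -m handwheel '[[[0,0,0],[-28,-28.5,0],1],[[0,0,0],[-28,-28.5,0],1],[[0,0,0],[-28,-28.5,0],1],[[0,0,0],[-28,-28.5,0],1],[[0,0,0],[-28,-28.5,0],1],[[0,0,0],[-28,-28.5,0],1],[[0,0,0],[-28,-28.5,0],1],[[0,0,-0.12],[-28,-28.5,0],1],[[0,0,-0.12],[0,0,0],1],[[0,0,-0.12],[0,0,0],1]]'
python3 - <<'E'
from h import *
o=st()
p=snap('wrist','w1.png'); print(p['camera_matrix'],p['rvec'],p['tvec'])
for q in ['valve_housing','dial_grip','dial_pointer','dial_axis','lock_lever_tip']:
    print(q,[(np.round(toW(p,d['position']),1).tolist(),round(d['score'],2)) for d in ctrl.spot_point(p,q)[:2]])
snap('scene','scene2.png')
E
```

```text
t: 2.77
ee_pos: [538.9, 64.5, 231.8]
orientation: [2.84, -1.342, 0.023]
ft_force: [-0.1, -0.2, -0.2]
width: 88.0
t 2.7667 ee [538.9  64.5 231.8] rv [ 2.84  -1.342  0.023] F [-0.13 -0.21 -0.16] M [-0.067 -0.009  0.018] w 88.0 q [ 0.102  0.296  1.819 -0.01   1.014  0.99 ]
[[309.70691629   0.         324.98169868]
 [  0.         309.70691629 202.86364008]
 [  0.           0.           1.        ]] [-2.63355205  1.24748078  0.13224319] [-296.52211401  417.86341949  495.67026195]
valve_housing [([562.1, 68.0, -1.3], 0.61)]
dial_grip [([565.2, 117.2, 90.1], 0.64)]
dial_pointer [([564.5, 140.7, 99.0], 0.81), ([561.7, 68.6, 0.3], 0.64)]
dial_axis [([584.3, 303.6, -2.0], 0.6)]
lock_lever_tip [([542.4, 4.4, 108.2], 0.6)]
```

View pics/w1.png

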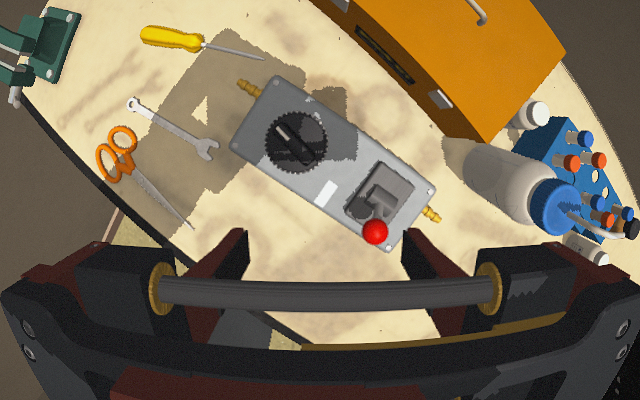

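View pics/scene2.png

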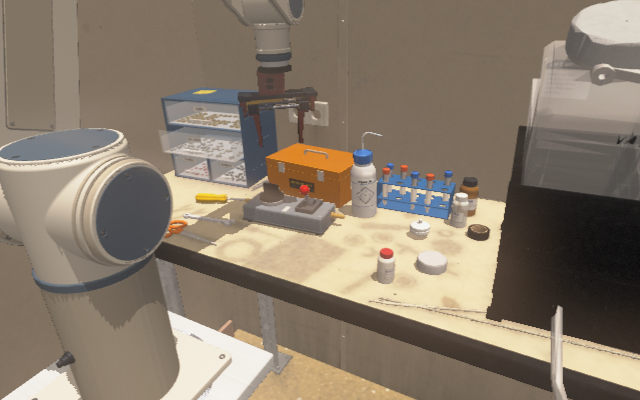

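```bash
python3 - <<'E'
import cv2
a=cv2.imread('pics/w1.png')[60:265,215:450]; cv2.imwrite('pics/w1c.png',cv2.resize(a,None,fx=3.2,fy=2.9,interpolation=cv2.INTER_CUBIC) if 0 else cv2.resize(a,None,fx=2.9,fy=2.9,interpolation=cv2.INTER_CUBIC))
E
```

```text
(no output)
```

View pics/w1c.png

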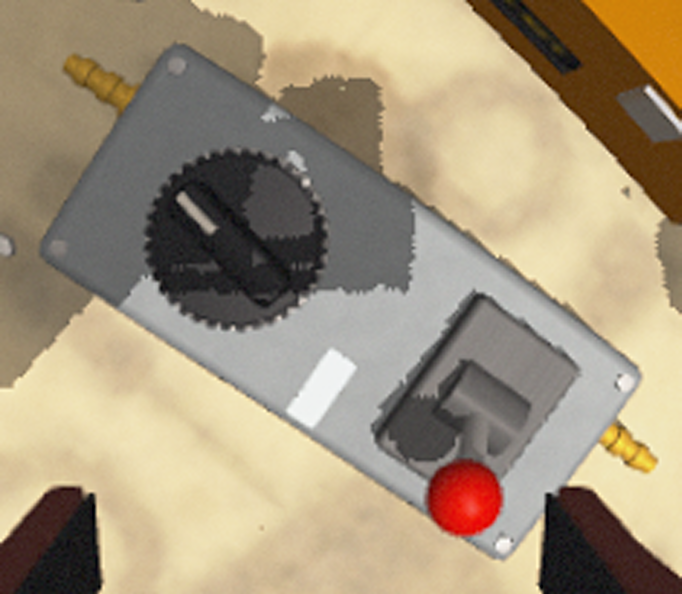

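```bash
cat >> h.py <<'E'
def wray(p,uv):
    K=np.array(p['camera_matrix']); dx=(uv[0]-K[0,2])/K[0,0]; dy=(uv[1]-K[1,2])/K[1,1]; th=np.hypot(dx,dy); s=np.sin(th)/th if th>1e-9 else 1
    d=np.array([dx*s,dy*s,np.cos(th)]); r=R.from_rotvec(np.ravel(p['rvec'])).as_matrix(); return -r.T@np.ravel(p['tvec']), r.T@d
def won(p,uv,z):
    o,d=wray(p,uv); return o+d*(z-o[2])/d[2]
def wproj(p,w):
    r=R.from_rotvec(np.ravel(p['rvec'])).as_matrix(); c=r@np.array(w)+np.ravel(p['tvec']); th=np.arctan2(np.hypot(c[0],c[1]),c[2]); K=np.array(p['camera_matrix']); h=np.hypot(c[0],c[1])
    return np.array([K[0,2]+K[0,0]*th*c[0]/h,K[1,2]+K[1,1]*th*c[1]/h])
E
python3 - <<'E'
from h import *
p={'camera_matrix':[[309.70691629,0,324.98169868],[0,309.70691629,202.86364008],[0,0,1]],'rvec':[-2.63355205,1.24748078,0.13224319],'tvec':[-296.52211401,417.86341949,495.67026195]}
f=lambda a,b:(a/2.9+215,b/2.9+60)
S=[won(p,f(*x),50)[:2] for x in [(177,66),(58,248),(503,545),(625,381)]]
c=np.mean(S,0); print(np.round(S,1),'centre',c)
ly=(np.array(S[0])+S[1]-S[2]-S[3]); ly/=np.linalg.norm(ly); yaw=np.arctan2(ly[1],ly[0])-np.pi/2; print('yaw',yaw,'axis',c+50*ly,'pivot',c-60*ly)
print('skirt',won(p,f(236,239),69.5)[:2])
a=won(p,f(179,195),100.5)[:2];b=won(p,f(212,230),100.5)[:2];print('line',a,b,np.degrees(np.arctan2(*(a-b)[::-1])))
print('ball',won(p,f(465,498),107))
print('cam',-R.from_rotvec(p['rvec']).as_matrix().T@np.array(p['tvec']))
# toolbox: bottom front edge pts and top edges, full px
for uv in [(485,143),(315,0),(485,140)]: print('box bottom',won(p,uv,0)[:2])
for z in (100,120,140): print(z,won(p,(392,27),z)[:2],won(p,(492,140),z)[:2], won(p,(566,52),z)[:2])
E
```

```text
[[598.5 176.9]
 [516.6 170.2]
 [534.1 -41.6]
 [616.8 -34.1]] centre [566.48932623  67.85800256]
yaw 0.08445130398867606 axis [562.27177848 117.67980794] pivot [571.55038353   8.07183611]
skirt [563.09450465 117.76792202]
line [565.38698429 139.8337989 ] [563.19872696 124.57526574] 81.83874279353482
ball [547.9090085    5.64999986 107.        ]
cam [589.87442864 108.02118027 385.49162517]
box bottom [723.69115521 -72.78605695]
box bottom [716.05601419 220.84973646]
box bottom [726.72710704 -69.97300011]
100 [709.41066072 119.41163932] [697.17515613 -30.12692248] [857.28142208 -43.10383525]
120 [701.03659847 118.61368533] [689.65824719 -20.44901318] [838.54833362 -32.51683358]
140 [692.66253622 117.81573134] [682.14133825 -10.77110388] [819.81524516 -21.92983192]
```

```bash
python3 -m handwheel '[[[0,0,0],[-13,-26,0],1],[[0,0,0],[-13,-26,0],1],[[0,0,-0.106],[0,0,0],1],[[0,0,-0.106],[0,0,0],1],[[0,0,-0.106],[0,0,0],1],[[0,0,-0.106],[0,0,0],1],[[0,0,-0.106],[0,0,0],1],[[0,0,-0.106],[0,0,0],1],[[0,0,-0.106],[0,0,0],1],[[0,0,0],[0,0,0],1]]'
cat >> h.py <<'E'
def tgt(x,y,z,ang):
    "remaining shift in tool axes & turn (rad about tool z) to the point with tool x at world angle ang deg, pointing down"
    o=st(); m=R.from_rotvec(o['orientation']).as_matrix()
    print('shift',np.round(m.T@(np.array([x,y,z])-o['ee_pos']),2)); a=np.radians(ang)
    T=np.array([[np.cos(a),np.sin(a),0],[np.sin(a),-np.cos(a),0],[0,0,-1]]).T
    T=np.array([[np.cos(a),np.sin(a),0],[np.sin(a),-np.cos(a),0],[0,0,-1]])
    print('turn',np.round(R.from_matrix(m.T@T).as_rotvec(),4),'angle now',np.degrees(np.arctan2(m[1,0],m[0,0])).round(3))
E
python3 -c "
from h import *
tgt(562.7,117.8,84,-8)"
```

```text
t: 3.95
ee_pos: [563.1, 109.4, 232.9]
orientation: [3.126, -0.233, 0.022]
ft_force: [0.7, -0.7, 0.1]
width: 87.8
t 3.95 ee [563.1 109.4 232.9] rv [ 3.126 -0.233  0.022] F [ 0.68 -0.65  0.08] M [-0.023 -0.024 -0.024] w 87.8 q [ 0.176  0.341  1.752 -0.011  1.038  0.331]
shift [ -3.79  -9.02 148.8 ]
turn [ 0.0055 -0.0144 -0.009 ] angle now -8.516
```

```bash
python3 -m handwheel '[[[0.003,-0.007,-0.005],[-2,-4,12],1],[[0.003,-0.007,-0.004],[-2,-4,12],1],[[0,0,0],[0,0,12],1],[[0,0,0],[0,0,12],1],[[0,0,0],[0,0,12],1],[[0,0,0],[0,0,12],1],[[0,0,0],[0,0,8],1],[[0,0,0],[0,0,5],1],[[0,0,0],[0,0,0],1],[[0,0,0],[0,0,0],1]]'
python3 - <<'E'
from h import *
tgt(562.7,117.8,84,-8)
p=snap('wrist','w2.png'); print(p['rvec'],p['tvec'],wproj(p,[562.7,117.8,100.5]))
E
```

```text
t: 4.78
ee_pos: [557.1, 117.8, 136.0]
orientation: [-3.129, 0.266, 0.013]
ft_force: [0.7, -0.3, -0.6]
width: 87.8
t 4.7833 ee [557.1 117.8 136. ] rv [-3.129  0.266  0.013] F [ 0.74 -0.32 -0.58] M [-0.042 -0.086  0.02 ] w 87.8 q [0.186 0.472 1.813 0.005 0.864 0.352]
shift [ 5.98 -0.87 51.91]
turn [-0.0007  0.0085 -0.0299] angle now -9.714
[-2.88582943  0.24390233  0.04312222] [-529.70129099  196.83911586  352.75679596] [331.35872234 230.43856654]
```

View pics/w2.png

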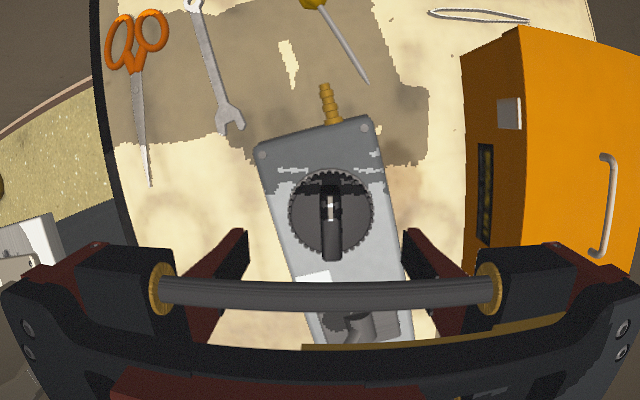

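```bash
python3 - <<'E'
import cv2
a=cv2.imread('pics/w2.png')[150:280,270:400]; cv2.imwrite('pics/w2c.png',cv2.resize(cv2.convertScaleAbs(a,alpha=1.8,beta=20),None,fx=4.5,fy=4.5,interpolation=cv2.INTER_CUBIC))
E
```

```text
(no output)
```

View pics/w2c.png

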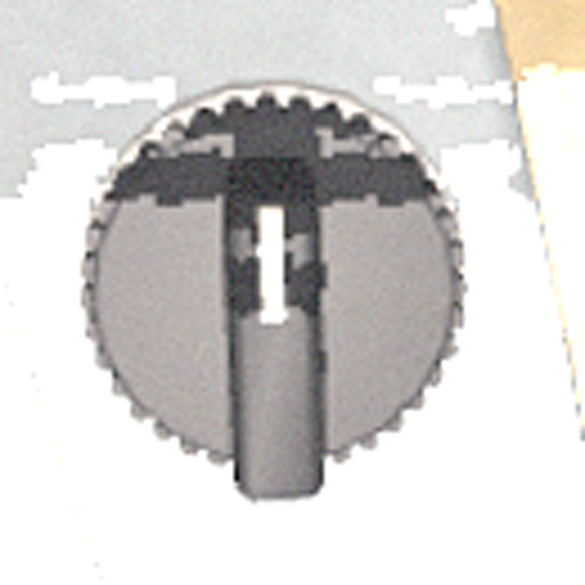

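```bash
python3 - <<'E'
from h import *
p={'camera_matrix':[[309.70691629,0,324.98169868],[0,309.70691629,202.86364008],[0,0,1]],'rvec':[-2.88582943,0.24390233,0.04312222],'tvec':[-529.70129099,196.83911586,352.75679596]}
f=lambda a,b:(a/4.5+270,b/4.5+150)
a,b,c=[won(p,f(*x),100.5)[:2] for x in [(271,205),(271,322),(280,497)]]
ang=lambda d:np.degrees(np.arctan2(d[1],d[0]))
print(a,b,c,ang(a-b),ang(a-c),'skirt',won(p,f(273,280),69.5))
u=(a-c)/np.linalg.norm(a-c); print('axis est', c+24*u, a-22*u)
E
```

```text
[565.76834168 140.65736164] [562.96428716 123.85768462] [559.81256369  96.67573804] 80.52404536980751 82.28819312937743 skirt [563.08777867 121.19120922  69.5       ]
axis est [563.03313313 120.45867168] [562.81615303 118.85633914]
```

```bash
python3 -m handwheel '[[[0,0.004,-0.015],[3,-1,6],1],[[0,0.004,-0.015],[3,-1,6],1],[[0,0,0],[0,0,7],1],[[0,0,0],[0,0,7],1],[[0,0,0],[0,0,7],1],[[0,0,0],[0,0,7],1],[[0,0,0],[0,0,6],1],[[0,0,0],[0,0,4],1],[[0,0,0],[0,0,2],1],[[0,0,0],[0,0,0],1]]'
python3 - <<'E'
from h import *
tgt(562.7,118.8,83,-8)
p=snap('wrist','w3.png')
E
```

```text
t: 5.67
ee_pos: [565.4, 119.3, 80.0]
orientation: [-3.133, 0.215, -0.006]
ft_force: [-0.5, -0.1, 1.0]
width: 88.1
t 5.6667 ee [565.4 119.3  80. ] rv [-3.133  0.215 -0.006] F [-0.49 -0.07  1.01] M [-0.1   -0.047 -0.002] w 88.1 q [1.870e-01 5.640e-01 1.824e+00 1.000e-03 7.500e-01 3.240e-01]
shift [-2.58  0.84 -3.04]
turn [-0.0018 -0.0036  0.0025] angle now -7.858
```

View pics/w3.png

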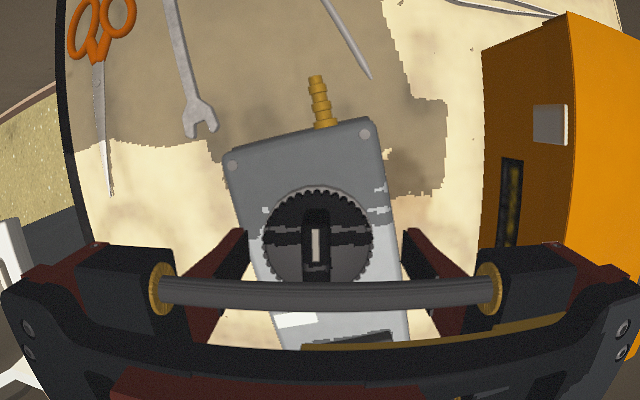

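```bash
python3 -m handwheel '[[[0,0,0],[-2.5,0.5,-4],1],[[0,0,0],[0,0,0],1],[[0,0,0],[0,0,0],0.5],[[0,0,0],[0,0,0],0.2],[[0,0,0],[0,0,0],0],[[0,0,0],[0,0,0],0],[[0,0,0],[0,0,0],0],[[0,0,0],[0,0,0],0],[[0,0,0],[0,0,0],0],[[0,0,0],[0,0,0],0]]'
python3 - <<'E'
from h import *
tgt(562.7,118.8,83,-8)
E
```

```text
t: 6.55
ee_pos: [563.9, 119.4, 86.6]
orientation: [-3.132, 0.215, -0.011]
ft_force: [0.8, -0.4, 1.2]
width: 38.2
t 6.55 ee [563.9 119.4  86.6] rv [-3.132  0.215 -0.011] F [ 0.77 -0.4   1.22] M [-0.025 -0.04   0.018] w 38.2 q [1.880e-01 5.510e-01 1.828e+00 1.000e-03 7.550e-01 3.240e-01]
shift [-1.09  0.72  3.56]
turn [-0.003  -0.0071  0.0025] angle now -7.859
```

```bash
python3 -m handwheel '[[[0,0,0],[-0.5,0.5,3],0],[[0,0,0],[0,0,0],0],[[0,0,0],[0,0,0],0],[[0,0,0],[0,0,0],0],[[0,0,0],[0,0,0],0],[[0,0,0],[0,0,0],0],[[0,0,0],[0,0,0],0],[[0,0,0],[0,0,0],0],[[0,0,0],[0,0,0],0],[[0,0,0],[0,0,0],0]]'
python3 - <<'E'
from h import *
tgt(562.7,118.8,83,-8)
E
```

```text
t: 7.38
ee_pos: [560.9, 119.1, 82.8]
orientation: [-3.132, 0.217, -0.003]
ft_force: [-0.3, -0.1, 1.1]
width: 14.0
t 7.3833 ee [560.9 119.1  82.8] rv [-3.132e+00  2.170e-01 -3.000e-03] F [-0.33 -0.06  1.07] M [-0.005  0.056 -0.014] w 14.0 q [0.188 0.555 1.832 0.003 0.752 0.324]
shift [ 1.87  0.05 -0.16]
turn [-0.0025 -0.0017  0.0014] angle now -7.922
```

```bash
python3 -m handwheel '[[[0,0,0.05],[0,0,0],0],[[0,0,0.05],[0,0,0],0],[[0,0,0.05],[0,0,0],0],[[0,0,0.05],[0,0,0],0],[[0,0,0.05],[0,0,0],0],[[0,0,0.05],[0,0,0],0],[[0,0,0.05],[0,0,0],0],[[0,0,0.05],[0,0,0],0],[[0,0,0.05],[0,0,0],0],[[0,0,0],[0,0,0],0]]'
python3 - <<'E'
from h import *
tgt(561.5,118.8,83,-26)
for i in range(4):
    ctrl.get_image('wrist'); o=ctrl.get_obs(); print(np.round(o['ft_force'],2),np.round(o['moment'],3))
E
```

```text
t: 8.22
ee_pos: [561.2, 119.0, 82.9]
orientation: [-2.996, 0.938, -0.003]
ft_force: [-0.4, 0.1, 0.3]
width: 14.0
t 8.2167 ee [561.2 119.   82.9] rv [-2.996  0.938 -0.003] F [-0.4   0.08  0.33] M [-0.059  0.047  0.004] w 14.0 q [1.880e-01 5.550e-01 1.831e+00 1.000e-03 7.520e-01 7.940e-01]
shift [ 0.38 -0.05 -0.15]
turn [-0.0024 -0.0015 -0.153 ] angle now -34.769
[-0.64  0.34  0.77] [-0.118  0.052 -0.042]
[-0.81  1.37  0.47] [-0.059  0.084 -0.014]
[-0.12 -0.52  1.46] [-0.049  0.074 -0.015]
[-0.76 -0.24  2.14] [-0.068  0.017  0.047]
```

```bash
cat >> h.py <<'E'
def meas(n=6):
    M=[];A=[]
    for i in range(n):
        if i: ctrl.get_image('wrist')
        o=ctrl.get_obs(); m=R.from_rotvec(o['orientation']).as_matrix(); M.append(o['moment'][2]); A.append(np.degrees(np.arctan2(m[1,0],m[0,0]))); F=o['ft_force']
    print('t',round(o['t'],2),'ang',np.round(A,2),'Mz',np.round(M,3),'mean',np.mean(M).round(3),'F',np.round(F,1),'ee',np.round(o['ee_pos'],1),'w',round(o['width'],1))
E
python3 -m handwheel '[[[0,0,0.04],[0,0,0],0],[[0,0,0.04],[0,0,0],0],[[0,0,0.04],[0,0,0],0],[[0,0,0.03],[0,0,0],0],[[0,0,0.02],[0,0,0],0],[[0,0,0.02],[0,0,0],0],[[0,0,0.01],[0,0,0],0],[[0,0,0],[0,0,0],0],[[0,0,0],[0,0,0],0],[[0,0,0],[0,0,0],0]]'
python3 -c "
from h import *
meas()"
```

```text
t: 9.25
ee_pos: [561.3, 118.9, 82.8]
orientation: [-2.888, 1.23, -0.003]
ft_force: [-0.1, -0.0, 1.0]
width: 13.9
t 9.5 ang [-46.14 -46.14 -46.15 -46.15 -46.15 -46.15] Mz [0.014 0.038 0.06  0.073 0.043 0.047] mean 0.046 F [0.  0.7 0.8] ee [561.3 118.9  82.9] w 13.7
```

```bash
python3 -m handwheel '[[[0,0,0.01],[0,0,0],0],[[0,0,0.01],[0,0,0],0],[[0,0,0.01],[0,0,0],0],[[0,0,0.01],[0,0,0],0],[[0,0,0],[0,0,0],0],[[0,0,0],[0,0,0],0],[[0,0,0],[0,0,0],0],[[0,0,0],[0,0,0],0],[[0,0,0],[0,0,0],0],[[0,0,0],[0,0,0],0]]'
python3 -c "
from h import *
meas()"
```

```text
t: 10.33
ee_pos: [561.3, 118.9, 82.9]
orientation: [-2.86, 1.294, -0.003]
ft_force: [-0.4, -0.4, 0.9]
width: 13.7
t 10.58 ang [-48.68 -48.68 -48.68 -48.68 -48.69 -48.68] Mz [0.094 0.046 0.09  0.059 0.11  0.058] mean 0.076 F [-0.6  0.4  1.2] ee [561.3 118.9  82.9] w 13.8
```

No stop at 2 clicks, because the torque is only the detent's. I'll try the next one.

```bash
python3 -m handwheel '[[[0,0,0.04],[0,0,0],0],[[0,0,0.04],[0,0,0],0],[[0,0,0.04],[0,0,0],0],[[0,0,0.04],[0,0,0],0],[[0,0,0.04],[0,0,0],0],[[0,0,0.03],[0,0,0],0],[[0,0,0.03],[0,0,0],0],[[0,0,0.01],[0,0,0],0],[[0,0,0],[0,0,0],0],[[0,0,0],[0,0,0],0]]'
python3 -c "
from h import *
meas()"
```

```text
t: 11.42
ee_pos: [561.4, 118.7, 82.9]
orientation: [-2.651, 1.683, -0.003]
ft_force: [-0.8, -0.3, 0.7]
width: 14.0
t 11.67 ang [-64.81 -64.81 -64.82 -64.83 -64.83 -64.84] Mz [0.082 0.078 0.085 0.097 0.122 0.12 ] mean 0.097 F [-0.   0.1  0.2] ee [561.4 118.7  82.8] w 13.8
```

```bash
python3 -m handwheel '[[[0,0,0.008],[0,0,0],0],[[0,0,0.008],[0,0,0],0],[[0,0,0.008],[0,0,0],0],[[0,0,0],[0,0,0],0],[[0,0,0],[0,0,0],0],[[0,0,0],[0,0,0],0],[[0,0,0],[0,0,0],0],[[0,0,0],[0,0,0],0],[[0,0,0],[0,0,0],0],[[0,0,0],[0,0,0],0]]'
python3 -c "
from h import *
meas()"
```

```text
t: 12.5
ee_pos: [561.4, 118.7, 82.9]
orientation: [-2.627, 1.718, -0.003]
ft_force: [-0.4, -0.5, 1.2]
width: 14.0
t 12.75 ang [-66.37 -66.37 -66.37 -66.36 -66.37 -66.37] Mz [0.039 0.058 0.138 0.065 0.028 0.035] mean 0.06 F [-0.2  0.8  0.2] ee [561.4 118.7  82.9] w 14.1
```

```bash
python3 -m handwheel '[[[0,0,0.04],[0,0,0],0],[[0,0,0.04],[0,0,0],0],[[0,0,0.04],[0,0,0],0],[[0,0,0.04],[0,0,0],0],[[0,0,0.04],[0,0,0],0],[[0,0,0.03],[0,0,0],0],[[0,0,0.03],[0,0,0],0],[[0,0,0.01],[0,0,0],0],[[0,0,0],[0,0,0],0],[[0,0,0],[0,0,0],0]]'
python3 -c "
from h import *
meas()"
```

```text
t: 13.58
ee_pos: [561.4, 118.5, 82.9]
orientation: [-2.361, 2.07, -0.003]
ft_force: [-0.8, 0.4, 1.0]
width: 13.7
t 13.83 ang [-82.49 -82.48 -82.49 -82.5  -82.5  -82.51] Mz [0.008 0.029 0.049 0.105 0.053 0.052] mean 0.049 F [-0.2 -0.1  1.4] ee [561.4 118.4  82.9] w 13.7
```

```bash
python3 -m handwheel '[[[0,0,0.009],[0,0,0],0],[[0,0,0.009],[0,0,0],0],[[0,0,0.009],[0,0,0],0],[[0,0,0],[0,0,0],0],[[0,0,0],[0,0,0],0],[[0,0,0],[0,0,0],0],[[0,0,0],[0,0,0],0],[[0,0,0],[0,0,0],0],[[0,0,0],[0,0,0],0],[[0,0,0],[0,0,0],0]]'
python3 -c "
from h import *
meas()"
```

```text
t: 14.67
ee_pos: [561.4, 118.4, 82.9]
orientation: [-2.329, 2.105, -0.003]
ft_force: [-0.2, -0.5, 1.2]
width: 13.4
t 14.92 ang [-84.22 -84.21 -84.21 -84.21 -84.21 -84.21] Mz [-0.013  0.007  0.037 -0.031  0.035 -0.02 ] mean 0.002 F [-0.6  0.1  0.9] ee [561.5 118.4  82.9] w 13.6
```

```bash
python3 - <<'E'
from h import *
p=snap('wrist','w4.png'); a=p['pixels'][150:330,200:450,::-1]; cv2.imwrite('pics/w4c.png',cv2.resize(cv2.convertScaleAbs(a,alpha=1.5,beta=20),None,fx=3,fy=3,interpolation=cv2.INTER_CUBIC))
E
```

```text
(no output)
```

View pics/w4c.png

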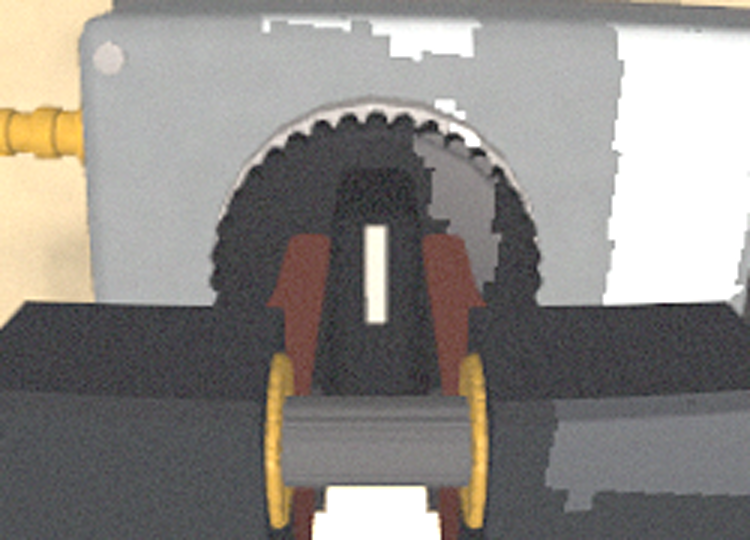

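The bar is turning squarely with the fingers, and there is no stop at 4 clicks. It should therefore be at 5, about -98.9° in tool angle, so I'll approach slowly.

```bash
python3 -m handwheel '[[[0,0,0.04],[0,0,0],0],[[0,0,0.04],[0,0,0],0],[[0,0,0.04],[0,0,0],0],[[0,0,0.04],[0,0,0],0],[[0,0,0.04],[0,0,0],0],[[0,0,0.02],[0,0,0],0],[[0,0,0.01],[0,0,0],0],[[0,0,0],[0,0,0],0],[[0,0,0],[0,0,0],0],[[0,0,0],[0,0,0],0]]'
python3 -c "
from h import *
meas()"
```

```text
t: 15.8
ee_pos: [561.4, 118.3, 82.9]
orientation: [-2.062, 2.368, -0.003]
ft_force: [0.3, -0.7, 0.8]
width: 13.7
t 16.05 ang [-97.9  -97.91 -97.9  -97.91 -97.91 -97.92] Mz [-0.063 -0.042 -0.032 -0.094 -0.089 -0.091] mean -0.068 F [-0.7 -0.7  1.5] ee [561.4 118.2  82.9] w 14.0
```

```bash
python3 -m handwheel '[[[0,0,0.01],[0,0,0],0],[[0,0,0.01],[0,0,0],0],[[0,0,0.01],[0,0,0],0],[[0,0,0.01],[0,0,0],0],[[0,0,0],[0,0,0],0],[[0,0,0],[0,0,0],0],[[0,0,0],[0,0,0],0],[[0,0,0],[0,0,0],0],[[0,0,0],[0,0,0],0],[[0,0,0],[0,0,0],0]]'
python3 -c "
from h import *
meas()"
```

```text
t: 16.88
ee_pos: [561.4, 118.2, 82.9]
orientation: [-2.01, 2.412, -0.004]
ft_force: [-0.9, -0.6, 0.6]
width: 13.7
t 17.13 ang [-100.39 -100.39 -100.39 -100.39 -100.39 -100.39] Mz [0.039 0.043 0.083 0.048 0.03  0.045] mean 0.048 F [-0.7 -0.1  1.9] ee [561.4 118.2  82.9] w 13.8
```

```bash
python3 -m handwheel '[[[0,0,0.01],[0,0,0],0],[[0,0,0.01],[0,0,0],0],[[0,0,0.007],[0,0,0],0],[[0,0,0],[0,0,0],0],[[0,0,0],[0,0,0],0],[[0,0,0],[0,0,0],0],[[0,0,0],[0,0,0],0],[[0,0,0],[0,0,0],0],[[0,0,0],[0,0,0],0],[[0,0,0],[0,0,0],0]]'
python3 -c "
from h import *
meas(8)"
```

```text
t: 17.97
ee_pos: [561.4, 118.2, 82.9]
orientation: [-1.973, 2.442, -0.003]
ft_force: [0.1, 0.1, 0.3]
width: 13.6
t 18.32 ang [-102.11 -102.12 -102.12 -102.11 -102.11 -102.11 -102.11 -102.12] Mz [ 0.051  0.025  0.042  0.032 -0.005  0.079  0.057 -0.001] mean 0.035 F [-0.1 -0.6  0.4] ee [561.4 118.2  82.9] w 13.8
```

```bash
python3 -m handwheel '[[[0,0,0.01],[0,0,0],0],[[0,0,0.01],[0,0,0],0],[[0,0,0.005],[0,0,0],0],[[0,0,0],[0,0,0],0],[[0,0,0],[0,0,0],0],[[0,0,0],[0,0,0],0],[[0,0,0],[0,0,0],0],[[0,0,0],[0,0,0],0],[[0,0,0],[0,0,0],0],[[0,0,0],[0,0,0],0]]'
python3 -c "
from h import *
meas(10)
p=snap('wrist','w5.png'); a=p['pixels'][150:330,200:450,::-1]; cv2.imwrite('pics/w5c.png',cv2.resize(cv2.convertScaleAbs(a,alpha=1.5,beta=20),None,fx=3,fy=3,interpolation=cv2.INTER_CUBIC))
"
```

```text
t: 19.15
ee_pos: [561.4, 118.2, 82.9]
orientation: [-1.94, 2.469, -0.004]
ft_force: [0.3, 0.1, 0.0]
width: 13.7
t 19.6 ang [-103.67 -103.68 -103.67 -103.67 -103.67 -103.67 -103.67 -103.67 -103.67
 -103.67] Mz [0.08  0.073 0.124 0.077 0.089 0.047 0.143 0.108 0.11  0.135] mean 0.099 F [-0.2  0.   0.9] ee [561.4 118.2  82.8] w 13.6
```

View pics/w5c.png

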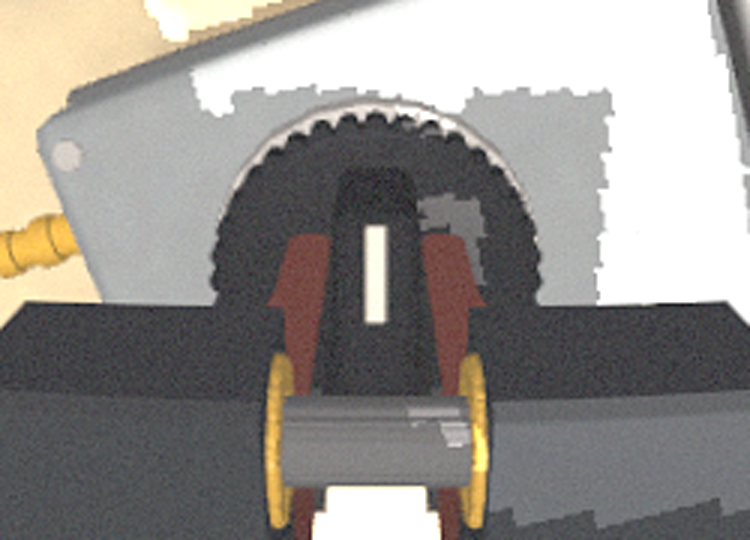

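```bash
python3 -m handwheel '[[[0,0,0.01],[0,0,0],0],[[0,0,0.01],[0,0,0],0],[[0,0,0.004],[0,0,0],0],[[0,0,0],[0,0,0],0],[[0,0,0],[0,0,0],0],[[0,0,0],[0,0,0],0],[[0,0,0],[0,0,0],0],[[0,0,0],[0,0,0],0],[[0,0,0],[0,0,0],0],[[0,0,0],[0,0,0],0]]'
python3 -c "
from h import *
meas(10)
print(ctrl.get_obs()['joint_torque'])
"
```

```text
t: 20.48
ee_pos: [561.4, 118.1, 82.8]
orientation: [-1.907, 2.494, -0.004]
ft_force: [-0.4, -0.7, 0.8]
width: 13.5
t 20.93 ang [-105.18 -105.17 -105.18 -105.18 -105.18 -105.17 -105.17 -105.17 -105.18
 -105.17] Mz [0.173 0.137 0.154 0.083 0.139 0.149 0.179 0.109 0.119 0.163] mean 0.141 F [ 0.2 -0.2  1.2] ee [561.4 118.2  82.9] w 13.9
[-7.59660092e-03 -5.36905861e+01 -1.93502516e+01  1.89586468e-01
 -2.70997630e-01  1.48936165e-01]
```

```bash
python3 -m handwheel '[[[0,0,0.01],[0,0,0],0],[[0,0,0.01],[0,0,0],0],[[0,0,0.004],[0,0,0],0],[[0,0,0],[0,0,0],0],[[0,0,0],[0,0,0],0],[[0,0,0],[0,0,0],0],[[0,0,0],[0,0,0],0],[[0,0,0],[0,0,0],0],[[0,0,0],[0,0,0],0],[[0,0,0],[0,0,0],0]]'
python3 -c "
from h import *
meas(8)
print(ctrl.get_obs()['joint_torque'][5])
"
```

```text
t: 21.77
ee_pos: [561.4, 118.2, 82.9]
orientation: [-1.875, 2.519, -0.004]
ft_force: [-0.8, 0.2, 1.2]
width: 13.8
t 22.12 ang [-106.67 -106.67 -106.67 -106.67 -106.67 -106.67 -106.67 -106.67] Mz [0.197 0.236 0.158 0.249 0.219 0.169 0.194 0.186] mean 0.201 F [ 0.1 -0.6  0.9] ee [561.4 118.1  82.8] w 13.9
0.20306516904383898
```

```bash
python3 -m handwheel '[[[0,0,0.01],[0,0,0],0],[[0,0,0.01],[0,0,0],0],[[0,0,0.01],[0,0,0],0],[[0,0,0.004],[0,0,0],0],[[0,0,0],[0,0,0],0],[[0,0,0],[0,0,0],0],[[0,0,0],[0,0,0],0],[[0,0,0],[0,0,0],0],[[0,0,0],[0,0,0],0],[[0,0,0],[0,0,0],0]]'
python3 -c "
from h import *
meas(6)
print(ctrl.get_obs()['joint_torque'][5])
p=snap('wrist','w6.png'); a=p['pixels'][150:330,200:450,::-1]; cv2.imwrite('pics/w6c.png',cv2.resize(cv2.convertScaleAbs(a,alpha=1.5,beta=20),None,fx=3,fy=3,interpolation=cv2.INTER_CUBIC))
"
```

```text
t: 22.95
ee_pos: [561.3, 118.1, 82.8]
orientation: [-1.828, 2.553, -0.004]
ft_force: [-0.1, -1.2, 0.7]
width: 13.7
t 23.2 ang [-108.8 -108.8 -108.8 -108.8 -108.8 -108.8] Mz [0.274 0.236 0.322 0.24  0.287 0.261] mean 0.27 F [0.1 0.2 0.6] ee [561.4 118.1  82.9] w 13.9
0.25935737416148186
```

View pics/w6c.png

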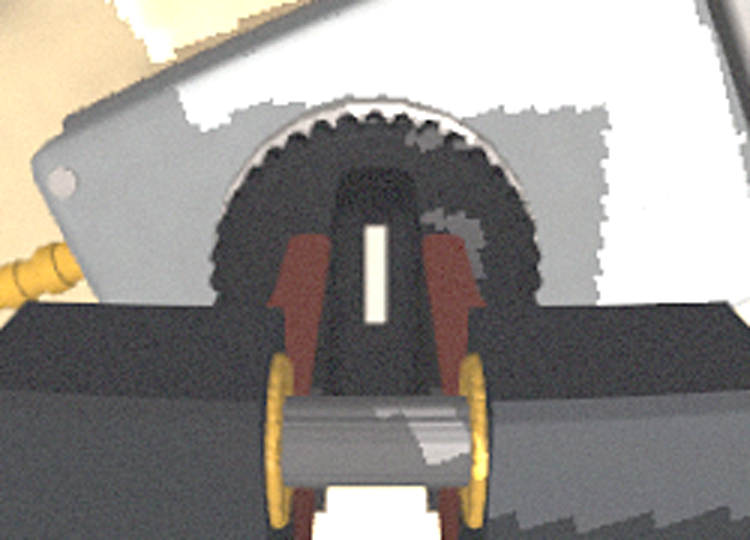

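```bash
python3 - <<'E'
import cv2,numpy as np
for f in ['w3','w4','w5','w6']:
    a=cv2.imread(f'pics/{f}.png').astype(int)
    roi=a[220:262,310:340] if f!='w3' else a[222:265,306:326]
    g=roi.min(2); m=(g>120).astype(np.uint8)
    n,l,s,c=cv2.connectedComponentsWithStats(m); i=1+np.argmax(s[1:,4]); ys,xs=np.where(l==i)
    w=g[ys,xs]; # per-row centroid fit
    rows=np.unique(ys); cen=[(np.arange(g.shape[1])*np.clip(g[r]-60,0,None)*( (np.abs(np.arange(g.shape[1])-np.median(xs))<5))).sum()/ (np.clip(g[r]-60,0,None)*(np.abs(np.arange(g.shape[1])-np.median(xs))<5)).sum() for r in rows]
    k=np.polyfit(rows,cen,1); print(f,s[i],'slope deg',np.degrees(np.arctan(k[0])).round(2),np.mean(cen).round(2))
E
```

```text
w3 [  6   7   7  32 188] slope deg 1.49 9.13
w4 [ 12   6   6  31 171] slope deg 0.44 14.83
w5 [ 12   6   6  31 179] slope deg 0.01 14.76
w6 [ 12   6   6  31 183] slope deg -0.01 14.76
```

Measured torque is now 0.26 N m and rising, so this is the stop. I'll bear on it a touch more and hold.

```bash
python3 -m handwheel '[[[0,0,0.008],[0,0,0],0],[[0,0,0.008],[0,0,0],0],[[0,0,0],[0,0,0],0],[[0,0,0],[0,0,0],0],[[0,0,0],[0,0,0],0],[[0,0,0],[0,0,0],0],[[0,0,0],[0,0,0],0],[[0,0,0],[0,0,0],0],[[0,0,0],[0,0,0],0],[[0,0,0],[0,0,0],0]]'
python3 -c "
from h import *
meas(4)
print(ctrl.get_obs()['joint_torque'][5])
p=snap('wrist','w7.png'); print(p['rvec'],p['tvec'])
for w in [(598.5,176.9,50),(562.3,117.7,69.5)]: print(wproj(p,w))
"
```

```text
t: 24.08
ee_pos: [561.3, 118.1, 82.8]
orientation: [-1.805, 2.569, -0.004]
ft_force: [-0.3, -0.7, 1.6]
width: 13.8
t 24.23 ang [-109.81 -109.8  -109.8  -109.8 ] Mz [0.301 0.269 0.357 0.279] mean 0.302 F [-0.2  0.5  1.3] ee [561.3 118.1  82.8] w 13.6
0.28894870541989803
[-1.71655071  2.4434412   0.29686952] [302.05900463 482.0933116  363.50917923]
[221.51488345 211.98347047]
[326.46530305 244.67049735]
```

View pics/w7.png

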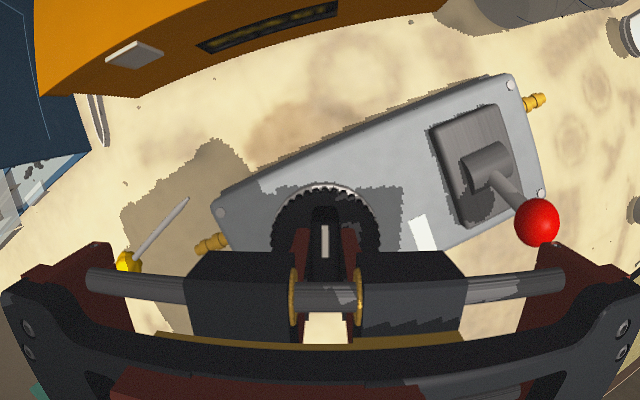

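The screw projects to (221,212) and appears at (221,213), so the angles can be trusted. I'll release, let the dial return to click zero, and read it.

```bash
python3 -m handwheel '[[[0,0,0],[0,0,0],0.45],[[0,0,0],[0,0,0],0.45],[[0,0,0],[0,0,0],0.45],[[0,0,0],[0,0,0],0.45],[[0,0,0],[0,0,0],0.45],[[0,0,0],[0,0,0],0.45],[[0,0,0],[0,0,0],0.45],[[0,0,0],[0,0,0],0.45],[[0,0,0],[0,0,0],0.45],[[0,0,0],[0,0,0],0.45]]'
python3 -c "
from h import *
meas(2)
print(ctrl.get_obs()['joint_torque'][5])
p=snap('wrist','w8.png'); print(p['rvec'],p['tvec'])
a=p['pixels'][150:330,200:450,::-1]; cv2.imwrite('pics/w8c.png',cv2.resize(cv2.convertScaleAbs(a,alpha=1.5,beta=20),None,fx=3,fy=3,interpolation=cv2.INTER_CUBIC))
"
```

```text
t: 25.12
ee_pos: [561.7, 118.4, 82.7]
orientation: [-1.801, 2.571, -0.003]
ft_force: [-0.2, 0.8, -0.7]
width: 39.3
t 25.17 ang [-109.98 -109.97] Mz [0.017 0.027] mean 0.022 F [-0.  -0.7  0.4] ee [561.7 118.4  82.7] w 39.4
0.0001302464534091996
[-1.71391887  2.44709503  0.29845598] [304.08036313 481.54868975 362.62395962]
```

View pics/w8c.png

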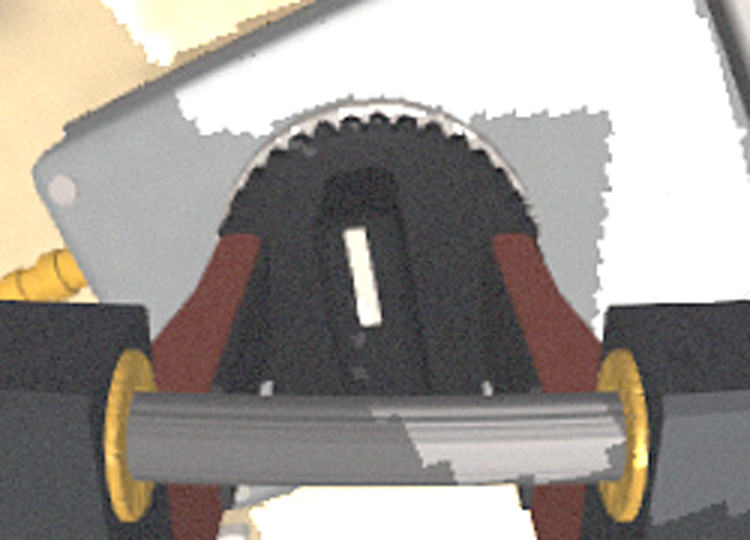

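```bash
cat >> h.py <<'E'
def bar(p,roi,thr=120):
    "world angle of white line at z=100.5 from wrist picture; roi=(r0,r1,c0,c1)"
    r0,r1,c0,c1=roi; g=p['pixels'][r0:r1,c0:c1].astype(int).min(2); m=(g>thr).astype(np.uint8)
    n,l,s,c=cv2.connectedComponentsWithStats(m)
    i=1+np.argmax([x[4] for x in s[1:]]); ys,xs=np.where(l==i)
    P=np.array([won(p,(x+c0,y+r0),100.5)[:2] for x,y in zip(xs,ys)]); q=P.mean(0); u=np.linalg.svd(P-q)[2][0]
    if u@(q-np.array([562.3,118]))<0: u=-u
    ext=(P-q)@u; print('blob',s[i],'angle',np.degrees(np.arctan2(u[1],u[0])).round(2),'mid',q.round(1),'len',(ext.max()-ext.min()).round(1)); return q,u
E
python3 - <<'E'
from h import *
def P(f,rv,tv): return {'camera_matrix':[[309.70691629,0,324.98169868],[0,309.70691629,202.86364008],[0,0,1]],'rvec':rv,'tvec':tv,'pixels':cv2.imread('pics/'+f)[:,:,::-1]}
w1=P('w1.png',[-2.63355205,1.24748078,0.13224319],[-296.52211401,417.86341949,495.67026195])
w2=P('w2.png',[-2.88582943,0.24390233,0.04312222],[-529.70129099,196.83911586,352.75679596])
w7=P('w7.png',[-1.71655071,2.4434412,0.29686952],[302.05900463,482.0933116,363.50917923])
w8=P('w8.png',[-1.71391887,2.44709503,0.29845598],[304.08036313,481.54868975,362.62395962])
bar(w1,(122,143,270,295)); bar(w2,(190,225,320,340)); bar(w7,(220,262,310,340)); bar(w8,(220,262,310,336))
E
```

```text
blob [ 6  5 13 13 48] angle 80.41 mid [564.2 132.5] len 15.1
blob [  7   7   6  25 114] angle 82.47 mid [564.1 132.2] len 15.8
blob [ 12   6   6  31 181] angle -19.78 mid [576.  113.9] len 15.1
blob [  5   7  12  31 188] angle -11.39 mid [576.3 116.2] len 15.5
```

The bar sprang back from -19.8° to about -11.4°, which is click zero. I'll regrip there square to the bar, then turn back 72° to about 61°.

```bash
python3 -m handwheel '[[[0,0,-0.07],[0,0,0],0.45],[[0,0,-0.07],[0,0,0],0.45],[[0,0,0],[0,0,0],0.45],[[0,0,0],[0,0,0],0],[[0,0,0],[0,0,0],0],[[0,0,0],[0,0,0],0],[[0,0,0],[0,0,0],0],[[0,0,0],[0,0,0],0],[[0,0,0],[0,0,0],0],[[0,0,0],[0,0,0],0]]'
python3 -c "
from h import *
meas(2)
print(ctrl.get_obs()['joint_torque'][5])
p=snap('wrist','w9.png');bar(p,(220,262,310,340))
"
```

```text
t: 26.05
ee_pos: [561.6, 118.2, 82.7]
orientation: [-1.974, 2.441, -0.004]
ft_force: [-0.6, 0.4, 0.0]
width: 13.6
t 26.1 ang [-102.07 -102.07] Mz [0.021 0.002] mean 0.012 F [-1.7 -0.3 -0.5] ee [561.6 118.2  82.7] w 13.6
0.036142843309789896
blob [ 12   6   6  32 184] angle -12.44 mid [576.6 115.9] len 15.6
```

```bash
python3 -m handwheel '[[[0,0,-0.05],[0,0,0],0],[[0,0,-0.08],[0,0,0],0],[[0,0,-0.08],[0,0,0],0],[[0,0,-0.08],[0,0,0],0],[[0,0,-0.08],[0,0,0],0],[[0,0,-0.08],[0,0,0],0],[[0,0,-0.08],[0,0,0],0],[[0,0,-0.08],[0,0,0],0],[[0,0,-0.04],[0,0,0],0],[[0,0,0],[0,0,0],0]]'
python3 -c "
from h import *
meas(1)
print(ctrl.get_obs()['joint_torque'][5])
tgt(561.5,118.4,83,-29)"
```

```text
t: 26.98
ee_pos: [561.5, 118.8, 82.7]
orientation: [-2.673, 1.645, -0.003]
ft_force: [0.5, -1.4, 0.6]
width: 13.6
t 26.98 ang [-63.22] Mz [-0.05] mean -0.05 F [ 0.5 -1.4  0.6] ee [561.5 118.8  82.7] w 13.6
-0.6553537398576736
t 26.9833 ee [561.5 118.8  82.7] rv [-2.673  1.645 -0.003] F [ 0.52 -1.37  0.58] M [-0.063  0.01  -0.05 ] w 13.6 q [1.870e-01 5.560e-01 1.831e+00 1.000e-03 7.510e-01 1.290e+00]
shift [ 0.32  0.18 -0.32]
turn [-0.0033 -0.0013 -0.5973] angle now -63.221
```

```bash
python3 -m handwheel '[[[0,0,-0.07],[0,0,0],0],[[0,0,-0.08],[0,0,0],0],[[0,0,-0.08],[0,0,0],0],[[0,0,-0.08],[0,0,0],0],[[0,0,-0.08],[0,0,0],0],[[0,0,-0.08],[0,0,0],0],[[0,0,-0.06],[0,0,0],0],[[0,0,-0.03],[0,0,0],0],[[0,0,0],[0,0,0],0],[[0,0,0],[0,0,0],0]]'
python3 -c "
from h import *
meas(2)
print(ctrl.get_obs()['joint_torque'][5])
tgt(561.5,118.4,83,-29)
p=snap('wrist','w10.png');bar(p,(220,262,310,340))"
```

```text
t: 27.82
ee_pos: [561.2, 119.2, 82.7]
orientation: [-3.027, 0.828, -0.003]
ft_force: [0.0, 0.3, 1.0]
width: 13.2
t 27.87 ang [-30.61 -30.6 ] Mz [0.044 0.107] mean 0.075 F [ 0.2 -0.4  0.1] ee [561.1 119.2  82.7] w 13.7
0.059828110970556736
t 27.8667 ee [561.1 119.2  82.7] rv [-3.027e+00  8.280e-01 -3.000e-03] F [ 0.16 -0.42  0.14] M [-0.029 -0.03   0.107] w 13.7 q [0.188 0.556 1.831 0.003 0.752 0.72 ]
shift [ 0.7   0.49 -0.34]
turn [-0.0032 -0.0009 -0.028 ] angle now -30.605
blob [ 12   6   6  31 181] angle 59.77 mid [569.7 131.3] len 15.1
```

```bash
python3 -m handwheel '[[[0,0,-0.02],[0,0,0],0],[[0,0,-0.02],[0,0,0],0],[[0,0,0],[0,0,0],0],[[0,0,0],[0,0,0],0.45],[[0,0,0],[0,0,0],0.45],[[0,0,0],[0,0,0],0.45],[[0,0,0],[0,0,0],0.45],[[0,0,0],[0,0,0],0.45],[[0,0,0],[0,0,0],0.45],[[0,0,0],[0,0,0],0.45]]'
python3 -c "
from h import *
meas(2)
tgt(561.5,118.4,83,-29)
p=snap('wrist','w11.png');bar(p,(220,262,305,340))"
```

```text
t: 28.75
ee_pos: [561.2, 119.4, 82.7]
orientation: [-3.043, 0.766, -0.003]
ft_force: [0.2, -0.4, 0.8]
width: 39.9
t 28.8 ang [-28.26 -28.26] Mz [ 0.042 -0.021] mean 0.01 F [ 0.4  0.4 -0. ] ee [561.2 119.4  82.7] w 39.7
t 28.8 ee [561.2 119.4  82.7] rv [-3.043e+00  7.660e-01 -3.000e-03] F [ 0.36  0.43 -0.02] M [-0.    -0.039 -0.021] w 39.7 q [0.188 0.556 1.831 0.003 0.751 0.679]
shift [ 0.68  0.72 -0.32]
turn [-0.0035 -0.001   0.013 ] angle now -28.257
blob [ 17   7   6  31 186] angle 61.7 mid [569.  131.2] len 15.1
```

View pics/w11.png

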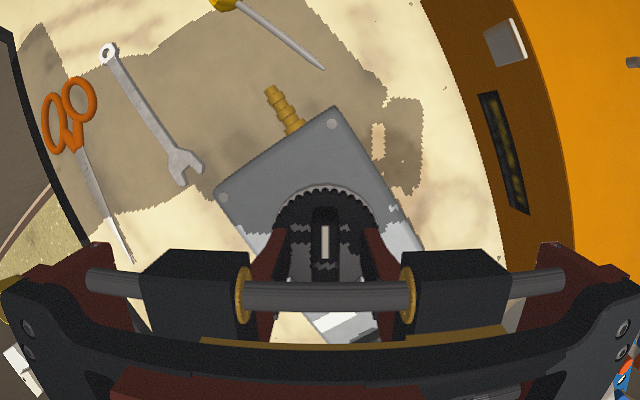

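The dial is at 61.7°, against -11.4° at zero. That is 73°, so four clicks. Next I'll raise the tool, go to the near side of the lever, and shut the jaws.

```bash
python3 -m handwheel '[[[0,0,0],[0,0,-25],0.45],[[0,0,0],[0,0,-30],0.45],[[0,0,0],[0,0,-25],0.3],[[0,0,0],[0,32,-10],0],[[0,0,0],[0,32,0],0],[[0,0,0],[0,32,0],0],[[0,0,-0.11],[0,32,0],0],[[0,0,-0.11],[0,0,0],0],[[0,0,-0.11],[0,0,0],0],[[0,0,-0.11],[0,0,0],0]]'
python3 -c "
from h import *
tgt(500,3,109,4.8)
p=snap('wrist','w12.png');print(wproj(p,(547,5.5,107)),p['rvec'],p['tvec'])"
```

```text
t: 29.68
ee_pos: [498.2, 2.0, 177.2]
orientation: [-3.139, 0.057, -0.008]
ft_force: [-0.3, 0.6, 0.1]
width: 0.1
t 29.6833 ee [498.2   2.  177.2] rv [-3.139  0.057 -0.008] F [-0.35  0.58  0.11] M [ 0.001 -0.088  0.026] w 0.1 q [-0.021  0.312  1.952  0.002  0.873  0.014]
shift [ 1.48 -0.98 68.17]
turn [-0.0015 -0.0049 -0.1199] angle now -2.067
[386.42244218 209.24896096] [-2.89555843e+00  5.32554656e-02  1.98637142e-04] [-500.27017361    3.97493555  339.57078362]
```

View pics/w12.png

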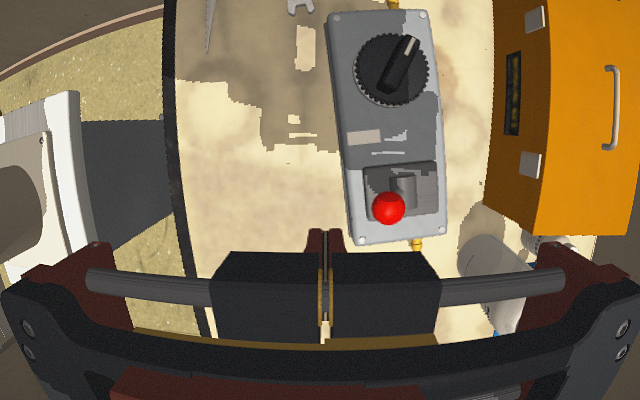

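```bash
python3 -m handwheel '[[[0,0,-0.06],[0,0,10],0],[[0,0,-0.05],[0,0,10],0],[[0,0,0],[0,0,10],0],[[0,0,0],[0,0,10],0],[[0,0,0],[0,0,10],0],[[0,0,0],[0,0,10],0],[[0,0,0],[0,0,6],0],[[0,0,0],[0,0,2],0],[[0,0,0],[0,0,0],0],[[0,0,0],[0,0,0],0]]'
python3 -c "
from h import *
tgt(515,4,109,4.8)
p={'camera_matrix':[[309.70691629,0,324.98169868],[0,309.70691629,202.86364008],[0,0,1]],'rvec':[-2.89555843e+00,5.32554656e-02,1.98637142e-04],'tvec':[-500.27017361,3.97493555,339.57078362],'pixels':cv2.imread('pics/w12.png')[:,:,::-1]}
bar(p,(33,62,400,424),140)
p=snap('wrist','w13.png')"
```

```text
t: 30.57
ee_pos: [499.4, 2.6, 104.1]
orientation: [-3.138, -0.108, -0.009]
ft_force: [0.4, 1.0, 0.1]
width: 0.4
t 30.5667 ee [499.4   2.6 104.1] rv [-3.138 -0.108 -0.009] F [0.38 0.99 0.07] M [-0.047 -0.092 -0.027] w 0.4 q [-0.02   0.437  1.99   0.003  0.709 -0.091]
shift [15.73 -0.34 -4.8 ]
turn [-0.0013 -0.0059 -0.0151] angle now 3.934
blob [  2   0  22  18 122] angle 137.53 mid [576.  137.4] len 20.5
```

View pics/w13.png

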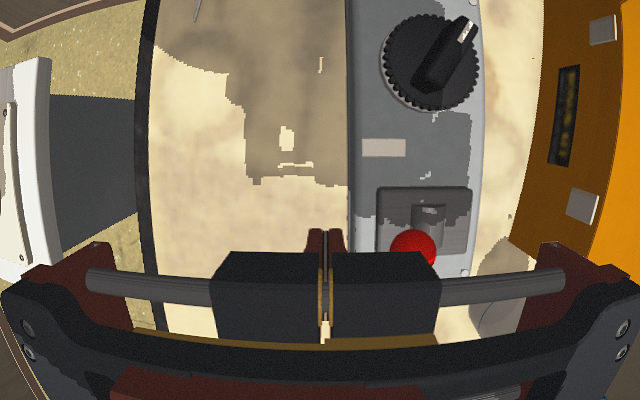

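```bash
python3 -m handwheel '[[[0,0,0],[4,-2,-3],0],[[0,0,0],[4,-2,-2],0],[[0,0,0],[5,0,0],0],[[0,0,0],[5,0,0],0],[[0,0,0],[6,0,0],0],[[0,0,0],[6,0,0],0],[[0,0,0],[6,0,0],0],[[0,0,0],[6,0,0],0],[[0,0,0],[6,0,0],0],[[0,0,0],[4,0,0],0]]'
python3 -c "
from h import *
tgt(572,9,109,4.8)
p=snap('wrist','w14.png');p=snap('scene','s14.png')
cv2.imwrite('pics/s14c.png',cv2.resize(cv2.imread('pics/s14.png')[130:250,200:380],None,fx=4,fy=4))"
```

```text
t: 31.45
ee_pos: [556.3, 11.0, 112.3]
orientation: [-3.138, -0.107, -0.011]
ft_force: [-0.9, -0.5, 1.4]
width: 0.5
t 31.45 ee [556.3  11.  112.3] rv [-3.138 -0.107 -0.011] F [-0.87 -0.52  1.44] M [-0.09   0.166  0.005] w 0.5 q [-0.003  0.487  1.863  0.002  0.784 -0.073]
shift [15.53  3.06  3.4 ]
turn [-0.0012 -0.0071 -0.0154] angle now 3.915
```

View pics/s14c.png

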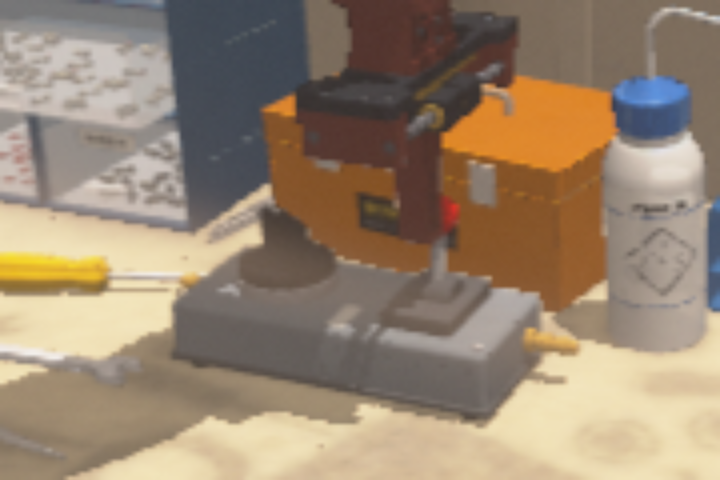

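View pics/w14.png

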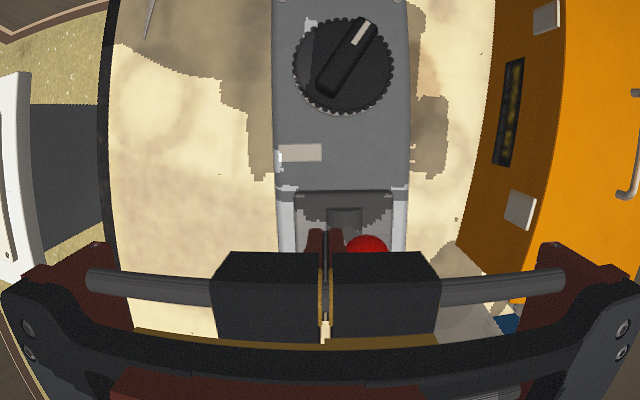

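```bash
python3 -m handwheel '[[[0,0,0],[3,1,1],0],[[0,0,0],[3,1,1],0],[[0,0,0],[3,0,1],0],[[0,0,0],[2,0,0],0],[[0,0,0],[2,0,0],0],[[0,0,0],[1,0,0],0],[[0,0,0],[0,0,0],0],[[0,0,0],[0,0,0],0],[[0,0,0],[0,0,0],0],[[0,0,0],[0,0,0],0]]'
python3 -c "
from h import *
tgt(572,9,109,4.8)"
```

```text
t: 32.38
ee_pos: [570.7, 9.8, 108.2]
orientation: [-3.138, -0.107, -0.009]
ft_force: [-0.9, 0.4, -0.7]
width: 0.4
t 32.3833 ee [570.7   9.8 108.2] rv [-3.138 -0.107 -0.009] F [-0.92  0.4  -0.73] M [ 0.016  0.035 -0.036] w 0.4 q [-0.005  0.511  1.831  0.003  0.794 -0.075]
shift [ 1.25  0.92 -0.83]
turn [-0.0014 -0.0055 -0.0156] angle now 3.907
```

Not at the stop yet (about 1 N), so I'll go on in small steps.

```bash
python3 -m handwheel '[[[0,0,0],[1.5,0,0],0],[[0,0,0],[1.5,0,0],0],[[0,0,0],[1,0,0],0],[[0,0,0],[1,0,0],0],[[0,0,0],[1,0,0],0],[[0,0,0],[0,0,0],0],[[0,0,0],[0,0,0],0],[[0,0,0],[0,0,0],0],[[0,0,0],[0,0,0],0],[[0,0,0],[0,0,0],0]]'
python3 -c "
from h import *
tgt(572,9,109,4.8)"
```

```text
t: 33.22
ee_pos: [574.3, 10.1, 107.7]
orientation: [-3.138, -0.107, 0.001]
ft_force: [-2.0, -0.2, 1.1]
width: 0.3
t 33.2167 ee [574.3  10.1 107.7] rv [-3.138e+00 -1.070e-01  1.000e-03] F [-2.01 -0.21  1.12] M [-0.066  0.347  0.022] w 0.3 q [-0.004  0.518  1.819  0.002  0.805 -0.074]
shift [-2.38  0.95 -1.28]
turn [-0.0016  0.0007 -0.0154] angle now 3.917
```

```bash
python3 -m handwheel '[[[0,0,0],[2,0,0],0],[[0,0,0],[2,0,0],0],[[0,0,0],[2,0,0],0],[[0,0,0],[2,0,0],0],[[0,0,0],[0,0,0],0],[[0,0,0],[0,0,0],0],[[0,0,0],[0,0,0],0],[[0,0,0],[0,0,0],0],[[0,0,0],[0,0,0],0],[[0,0,0],[0,0,0],0]]'
python3 -c "
from h import *
tgt(572,9,109,4.8)
p=snap('scene','s15.png')
cv2.imwrite('pics/s15c.png',cv2.resize(cv2.imread('pics/s15.png')[130:250,200:380],None,fx=4,fy=4))"
```

```text
t: 34.05
ee_pos: [574.3, 10.3, 107.1]
orientation: [-3.138, -0.108, 0.03]
ft_force: [-2.5, 0.1, 1.4]
width: 0.6
t 34.05 ee [574.3  10.3 107.1] rv [-3.138 -0.108  0.03 ] F [-2.46  0.11  1.43] M [-0.094  0.409  0.044] w 0.6 q [-3.000e-03  5.260e-01  1.807e+00  1.000e-03  8.280e-01 -7.300e-02]
shift [-2.41  1.1  -1.82]
turn [-0.0023  0.0191 -0.0152] angle now 3.933
```

View pics/s15c.png

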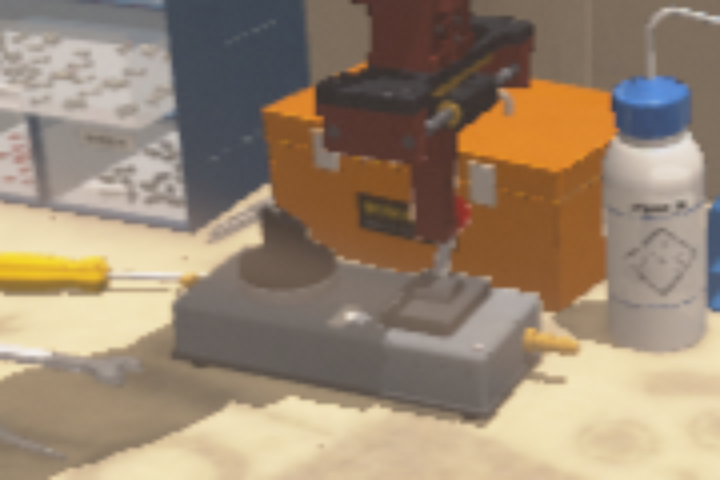

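It has stalled at x=574 with rising force, probably at the end stop. I'll back off and check.

```bash
python3 -m handwheel '[[[0,0,0],[-15,0,0],0],[[0,0,0],[-15,0,0],0],[[0,-0.02,0],[-20,0,-10],0],[[0,0,0],[-10,0,-25],0],[[0,0,0],[0,0,-30],0],[[0,0,0],[0,0,-30],0],[[0,0,0],[-10,0,0],0],[[0,0,0],[0,0,0],0],[[0,0,0],[0,0,0],0],[[0,0,0],[0,0,0],0]]'
python3 - <<'E'
from h import *
o=st()
p=snap('wrist','w16.png'); print(wproj(p,(597.9,10.3,107.3)),p['rvec'],p['tvec'])
print([(toW(p,d['position']).round(1),d['score']) for d in ctrl.spot_point(p,'lock_lever_tip')[:2]],[(toW(p,d['position']).round(1),d['score']) for d in ctrl.spot_point(p,'dial_pointer')[:2]])
t=snap('top','t16.png'); print(proj(t,(597.9,10.3,107.3)))
print([(toW(t,d['position']).round(1),d['score']) for d in ctrl.spot_point(t,'lock_lever_tip')[:2]])
cv2.imwrite('pics/t16c.png',cv2.resize(cv2.imread('pics/t16.png')[130:260,220:380],None,fx=4.5,fy=4.5))
E
```

```text
t: 34.93
ee_pos: [512.8, 5.4, 208.3]
orientation: [-3.139, -0.108, 0.034]
ft_force: [-0.7, -0.2, 0.8]
width: 0.4
t 34.9333 ee [512.8   5.4 208.3] rv [-3.139 -0.108  0.034] F [-0.74 -0.19  0.77] M [-0.061 -0.11  -0.027] w 0.4 q [-1.200e-02  2.980e-01  1.881e+00 -1.000e-03  9.840e-01 -8.000e-02]
[423.06098108 207.00499954] [-2.89283294 -0.10290547  0.0194974 ] [-509.08555498  -55.39721069  370.5446932 ]
[(array([597.9,  10. , 107.2]), 0.59)] [(array([574.8, 138.9,  99.6]), 0.58)]
[312.21156306 165.37518618]
[(array([596.1,  10.4, 109.9]), 0.49), (array([559.2, 114.7,  52.4]), 0.17)]
```

View pics/w16.png

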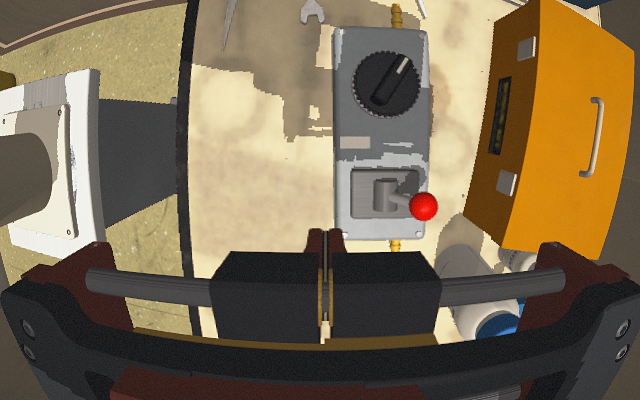

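View pics/t16c.png

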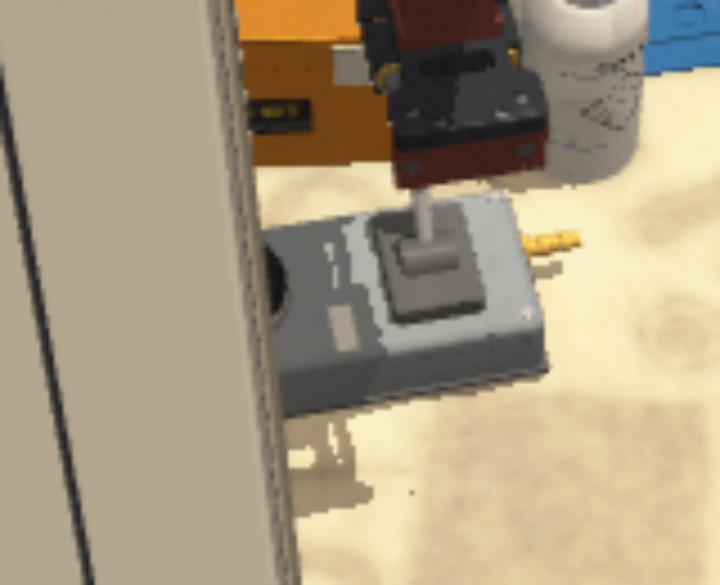

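```bash
python3 - <<'E'
from h import *
p={'camera_matrix':[[309.70691629,0,324.98169868],[0,309.70691629,202.86364008],[0,0,1]],'rvec':[-2.89283294,-0.10290547,0.0194974],'tvec':[-509.08555498,-55.39721069,370.5446932],'pixels':cv2.imread('pics/w16.png')[:,:,::-1]}
bar(p,(52,80,390,410),140)
print(ctrl.close_job())
E
```

```text
blob [ 7  6 11 15 42] angle 61.84 mid [568.7 130.6] len 14.8
the job is handed in; nothing more can be done
None
```

I zeroed the dial on its stop, turned it back four clicks, pushed the lock lever fully over and handed the job in at about 35 s. One check disagreed: how hard the dial bore on the stop.

- **Zero:** I turned the dial clockwise until it came up against the stop, and held it at about 0.29 N m by both the wrist sensor and the joint 6 torque. Let go, it sprang back to click zero with the bar at about -11.4° in the wrist picture.
- **Setting:** I turned it back and let go. The bar read 61.7° then, and 61.8° in the last picture. That is about 73° from zero against the 72° wanted for four clicks.
- **Lever:** I pushed it until it stopped moving. In the last picture the ball centre is at (597.9, 10.0, 107.2) mm; I expected (597.9, 10.3, 107.3) mm for fully locked. The arm is clear of everything.
- **Bystanders:** I touched nothing else, but I did not re-measure where the loose items are at the end.

**Check that disagreed:** the dial went about 8° past zero at 0.29 N m. At the stated stop stiffness of 4 N m per rad, that angle would mean about 0.5 N m, above the 0.45 limit. I trusted the two torque readings, which agreed with each other. The wrist moment also drifted by a few hundredths of a N m. The starting bar angle read 80.4° in one picture and 82.5° in another.

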